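Lay out the parts of a power supply build

TASK

Lay out the next power supply build: set the black power module flat and square on the copper rectangle of the circuit board, lined up with the rectangle's long side, and the heat sink on top of it, lined up with it and centred. Stand the capacitor can in the middle of the rubber pad that lies between the board and the aluminium enclosure; stand the transformer in the enclosure's left compartment and the relay to the right of it in the other compartment (left and right as seen from the robot). Everything must stand upright, at rest and let go, and the small clear bottle must not be knocked over.

Things in the scene. Friction and masses are not known exactly. Their poses are not given: they have to be found in the camera images.
- board: Fixed green circuit board on a black holder, 94 x 124 mm (x, y), top 20 mm above the bench, at far left or far right. The flush copper rectangle, 64 (x) x 46 mm, is centred on the origin. Terminals 10 mm high on the near edge (x -44 to -36 mm), chips 3 mm high at y edges (49 to 57 mm out). Origin: centre of underside; x away from the robot, y left, z up; turned up to 0.25 rad.
- enclosure: Fixed open aluminium tray, 110 x 160 mm (x, y), on the other side from the board. Walls and the middle divider (along x) 4 mm thick, 20 mm high; floor 4 mm thick. Two compartments, left (+y) and right (-y), 102 x 74 mm inside, centred 39 mm to either side of the origin. Origin: centre of underside; x away from the robot, y left, z up; turned up to 0.25 rad.
- pad: Fixed dark rubber pad 64 x 64 x 4 mm, lying on the bench between board and enclosure. Origin: centre of its underside; its top is 4 mm higher; z up.
- module: Loose power module: low black block 56 x 40 x 16 mm (x, y, z) with flat top and small brass tabs at its two x ends that stick out 5 mm; about 90 g. Grip across y (40 mm). It can lie in the front row or at either side of the work area. Origin: centre of its underside; z up.
- heatsink: Loose bare aluminium heat sink, 50 x 40 x 28 mm (x, y, z), upright fins along x on a flat base; about 100 g. Grip across y (40 mm), on the outer fins. Origin: centre of its underside; z up.
- transformer: Loose transformer: dark steel core 50 x 18 x 42 mm (x, y, z) with a copper coil through its middle, 40 mm wide along y, from 8 to 34 mm above the underside; about 280 g. The two ends of the core (50 mm apart along x) are flat and free over the full height: grip across x. Origin: centre of its underside; z up.
- relay: Loose relay: white upright box 28 x 24 x 36 mm (x, y, z) with a grey foot; about 45 g. Grip across x or y. Origin: centre of its underside; z up.
- capacitor: Loose capacitor: black upright can, diameter 35 mm, 48 mm high, aluminium top with a cross; about 60 g. Origin: centre of its underside; z up.
- bottle: Loose small clear bottle with white cap and paper label, diameter 38 mm, 95 mm high, standing among the parts: leave it standing. Origin: centre of its underside; z up.
Mind the look-alikes: they are no part of the job. Leave any turquoise look-alike of the relay alone.

How it is judged:
By the outcome, as a careful person would: the job done as asked, in the order asked, and still so for the second after the job is handed in, with the robot touching nothing.
It also fails if it takes over 136 s, if anything falls off the work surface, if the arm or the gripper's body presses on something with over 40 N, if the wrist force passes 120 N, or if a joint passes its speed limit or range.

ROBOT

A 6-joint arm with a two-finger parallel gripper is mounted at the origin on the work surface. World frame = base frame: x ahead of the robot, y to its left, z up, the work surface at z = 0. Lengths are in m, angles in rad, forces in N, time in s.
With the tool pointing down it reaches from about 0.225 to 0.875 m from the base axis. Payload 3.4 kg.
Tool frame: the origin (TCP) lies between the finger pads; the fingertips stand 11 mm ahead of it and the grasp point (between the pads) lies 8 mm behind it; z points along the fingers, y is the line along which they close (so a half turn about z gives the same grasp; the last joint's range is limited). The gripper opens to 85 mm and grips with 20 to 120 N. Pads are 22 mm wide; open, the fingers measure 114 mm over their backs; the gripper's body (76 mm by 85 mm) begins 54 mm behind the grasp point. The pads swing forward as they close: fully open they stand 13 mm farther back than shut.
Start: joints at [1.039, 0.276, 1.505, -0, 1.361, -0.121], TCP at [0.23, 0.527, 0.218] pointing down, gripper open.
Joint ranges: [-2.89, 2.89], [-0.75, 2.08], [0.22, 2.7], [-1.18, 4.32], [0.11, 2.71], [-2.7, 2.7]. Speed limits (rad/s): [2.57, 2.57, 3.14, 3.14, 3.14, 3.14].

INTERFACE

Orientations are given as a unit quaternion [w, x, y, z].
In Python, from rig import manip, imaging gives the robot as it stands. The module is installed in compiled form; this text tells all that it offers.
- The arm moves only by the tool jog_arm, never from a script. Its argument "deltas" is one flat list of numbers, 7 for each row, row after row: the turn, a rotation vector about the world's x, y, z in degrees, then the shift along the world's x, y, z in mm, then the opening, from 0 (shut) to 1 (fully open). In form: [ax, ay, az, tx, ty, tz, gripper, ax, ay, az, tx, ty, tz, gripper, ...]. A call has 1 to 20 rows; each row is the pose to reach, as a shift and turn from the pose commanded when the call began; what a row does not reach only later rows make up. A row lasts 1/10 s, in which the tool goes at most 50 mm and 8.59 degrees, less where a joint would pass 70% of its speed; a pose out of reach is approached as far as the arm can. A call with a gripper value outside its range is refused whole. The fingers move at their own pace and stop on an object; "grip_force" is the grip in N (left out, the last holds). Time passes only in rows, so rows that repeat a pose let the fingers close. It gives the time, the measured TCP pose, the force, the opening and the grip force at its end, in the units of the state.
- manip.get_state(): the state, without advancing time (a new reading comes with each control period).
- imaging.get_image(name): name is "side" or "top" or "wrist"; returns the picture (400x640x3 uint8, blue, green, red); there is no depth.
- imaging.calibration(name): a dict with "mtx" (3x3 intrinsics, pixels), "cam_to_world" (4x4, takes a point from camera to world coordinates). Camera axes: x right, y down, z forward; pixel columns grow to the right and rows downward; lengths in m; the calibration is good to about 2 mm. A picture is of the moment at which its call begins: read the wrist's pose just before it. calibration takes no time and is no camera call; for the wrist camera it gives the pose at the moment of the call.
- manip.sign_off(): hands the job in; it is judged then, once.
The state is a dict: "clock": time; "qpos": joint angles; "qd": joint speeds; "effort": joint torques, N m; "position": TCP position; "ee_rot": TCP orientation; "contact_force": force on the tool from outside, world axes, zero at the start; "moment": the same for the moment, N m; "width": finger opening in m; "gripper_force": force on a finger pad.
Only numpy, scipy, OpenCV 4.12 (cv2) and the standard library are available. Lean on these libraries where they do the work, as an engineer would, in place of code of your own. Each camera call takes 0.05 s, during which the arm holds its last target. There are 200 camera calls.

## Working session

There is one attempt and no reset: what is moved stays moved. The work goes in short steps, Python scripts to look and compute and a tool call to move; the robot and the scene stay as the last step left them, time stands still between calls to the robot, and variables do not carry over. Pictures are saved under pics/ and viewed, at most 14 in all, crops included, and the job is handed in when it is done.

Besides the shell and the picture viewer there is one more tool, called after "Emit:" in YAML: its name, and indented under it one key for each argument. jog_arm: Moves the arm, as the interface text tells. Its arguments: {"type":"object","properties":{"deltas":{"type":"array"},"grip_force":{"type":"number"}},"required":["deltas"]}

```bash
mkdir -p pics; cat > h.py <<'E'
import numpy as np, cv2
from rig import manip, imaging
def snap(n,f):
    c=imaging.calibration(n); im=imaging.get_image(n); cv2.imwrite('pics/'+f+'.png',im)
    np.savez('pics/'+f+'.npz',K=c['mtx'],T=c['cam_to_world']); return im
def w(f,uv,z):
    d=np.load('pics/'+f+'.npz'); K,T=np.array(d['K']),np.array(d['T'])
    out=[]
    for u,v in uv:
        r=T[:3,:3]@np.linalg.inv(K)@[u,v,1]; o=T[:3,3]; out.append((o+r*(z-o[2])/r[2])[:2]*1000)
    return np.array(out).round(1)
def px(f,P):
    d=np.load('pics/'+f+'.npz'); K,T=np.array(d['K']),np.array(d['T'])
    p=np.c_[np.array(P)/1000.,np.ones(len(P))]@np.linalg.inv(T).T
    p=p[:,:3]@K.T; return (p[:,:2]/p[:,2:]).round(1)
E
python3 - <<'E'
from h import *
for n in ('top','side'):
    snap(n,n+'0'); d=np.load('pics/'+n+'0.npz'); print(d['K'].round(0).tolist(),d['T'].round(3).tolist())
E
```

```text
[[384.0, 0.0, 324.0], [0.0, 384.0, 203.0], [0.0, 0.0, 1.0]] [[0.029, -0.995, 0.095, 0.426], [-0.999, -0.027, 0.025, -0.009], [-0.022, -0.095, -0.995, 0.988], [0.0, 0.0, 0.0, 1.0]]
[[367.0, 0.0, 318.0], [0.0, 367.0, 202.0], [0.0, 0.0, 1.0]] [[0.915, -0.239, 0.325, 0.187], [-0.403, -0.492, 0.772, -0.746], [-0.024, -0.837, -0.547, 0.589], [0.0, 0.0, 0.0, 1.0]]
```

View pics/top0.png

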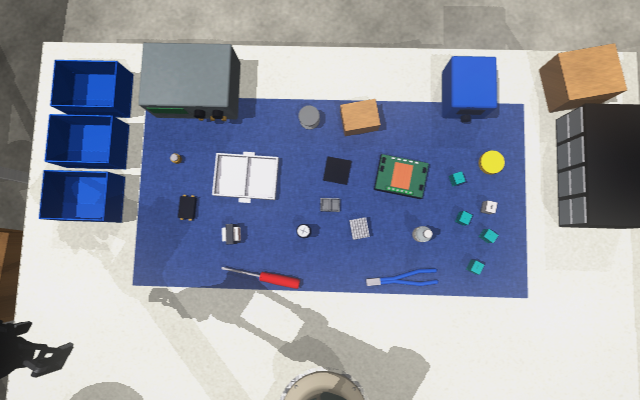

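View pics/side0.png

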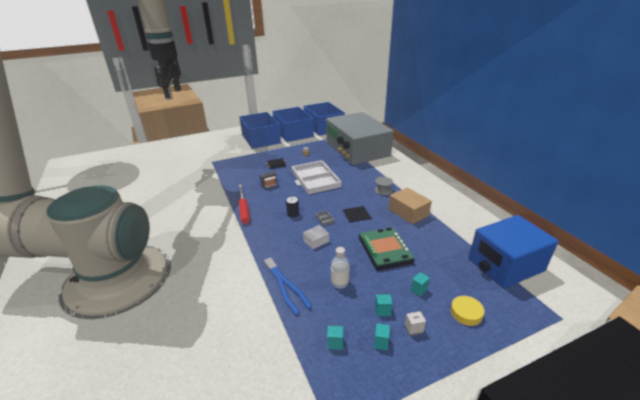

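Top view: enclosure (246,177), pad (337,170), board (403,176), module candidate (188,208), transformer (232,234), capacitor (304,231), heat-sink candidates (330,205) and (360,228), bottle (423,234), white relay (490,207) with turquoise look-alikes around it. I'll take an enlarged crop.

```bash
python3 - <<'E'
import cv2,numpy as np
im=cv2.imread('pics/top0.png')
a=cv2.resize(im[140:260,160:320],None,fx=5,fy=5,interpolation=cv2.INTER_CUBIC)
b=cv2.resize(im[140:260,300:460],None,fx=5,fy=5,interpolation=cv2.INTER_CUBIC)
cv2.imwrite('pics/ca.png',a);cv2.imwrite('pics/cb.png',b)
E
```

```text
(no output)
```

View pics/ca.png

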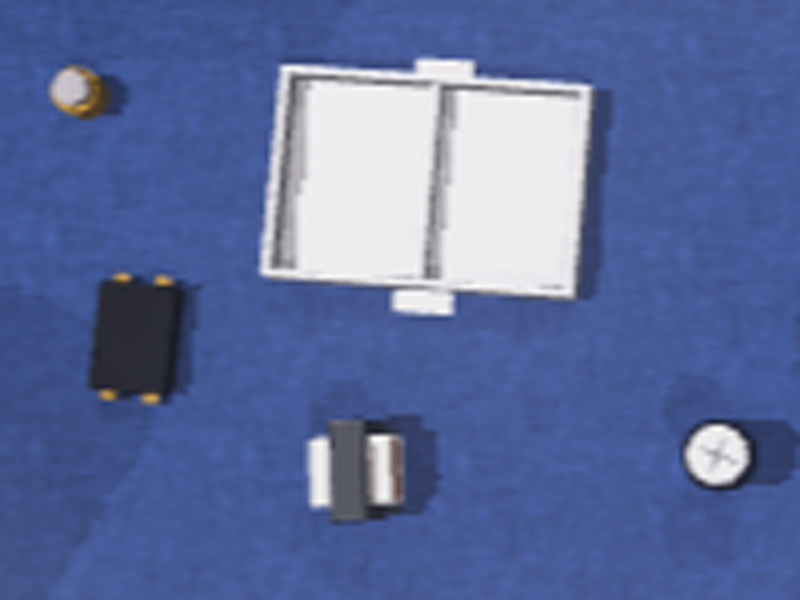

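View pics/cb.png

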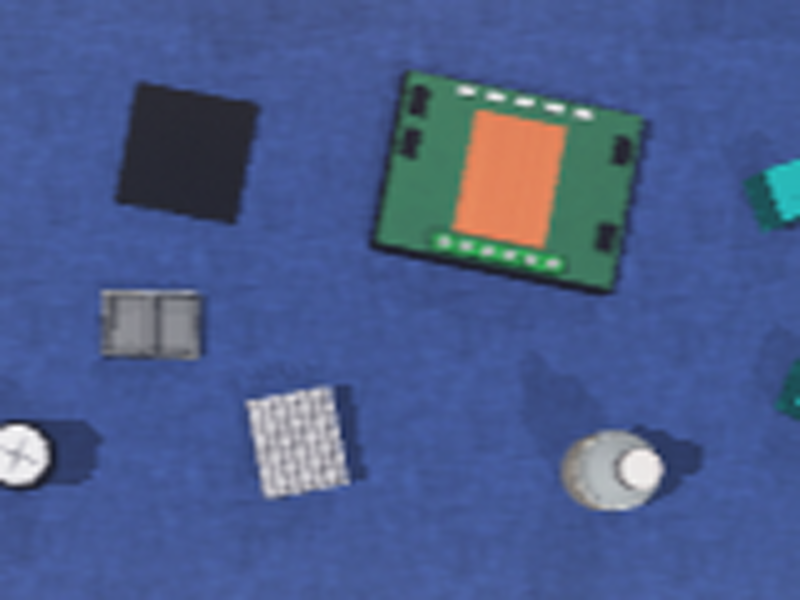

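The crops settle the choices. The module with brass tabs is at (188,208), transformer core and coil (230,234), capacitor (303,231), finned heat sink (360,228). The dull grey low bracket at (330,205) is a decoy. Relay candidates are white (490,207) and turquoise (459,178), (465,217), (490,236), (477,267), so I take the white one.

```bash
python3 - <<'E'
from h import *
A=lambda l:[(160+(u-2)/5,140+(v-2)/5) for u,v in l]
B=lambda l:[(300+(u-2)/5,140+(v-2)/5) for u,v in l]
def rep(n,uv,z):
    p=w('top0',uv,z); e=p[1:]-p[:-1]
    print(n,'c',p.mean(0).round(1),'len',np.linalg.norm(e,axis=1).round(0).tolist(),'ang',np.degrees(np.arctan2(e[:,1],e[:,0])).round(1).tolist())
# order: near-left, far-left, far-right, near-right
rep('encl',A([(262,275),(283,66),(592,87),(577,297)]),.020)
rep('module',A([(90,388),(102,280),(181,286),(168,395)]),.016)
rep('trafo',A([(331,519),(332,421),(365,422),(364,520)]),.042)
rep('pad',B([(117,202),(137,83),(258,102),(236,222)]),.004)
rep('board',B([(374,246),(406,71),(646,120),(612,290)]),.020)
rep('copper',B([(454,232),(474,110),(566,125),(546,248)]),.020)
rep('hs',B([(266,497),(248,400),(332,387),(350,485)]),.028)
print('cap',w('top0',A([(718,455)]),.048),'bottlecap',w('top0',B([(641,468)]),.095))
print('relay',w('top0',[(490,206)],.036), 'decoy',w('top0',[(330,205)],.01))
im=cv2.imread('pics/top0.png')
a=cv2.resize(im[150:285,435:515],None,fx=4,fy=4,interpolation=cv2.INTER_CUBIC)
cv2.imwrite('pics/cc.png',a)
s=manip.get_state();print(s['ee_rot'],s['width'])
print(imaging.calibration('wrist')['cam_to_world'].round(3),imaging.calibration('wrist')['mtx'].round(0))
E
```

```text
encl c [584.2 218.6] len [109.0, 160.0, 109.0] ang [-2.5, -92.5, 178.3]
module c [500.1 366.1] len [56.0, 41.0, 56.0] ang [-2.6, -92.8, 176.6]
trafo c [435.1 246. ] len [48.0, 16.0, 48.0] ang [2.5, -90.3, -177.5]
pad c [607.9 -15.8] len [63.0, 64.0, 64.0] ang [-7.7, -97.7, 171.1]
board c [ 594.  -179.4] len [92.0, 124.0, 89.0] ang [-9.3, -100.4, 169.2]
copper c [ 595.4 -179.7] len [64.0, 47.0, 64.0] ang [-8.4, -98.0, 171.4]
hs c [458.6 -75.1] len [49.0, 42.0, 49.0] ang [11.9, -79.5, -168.6]
cap [[447.8  63.1]] bottlecap [[ 449. -228.]]
relay [[ 521.8 -394.5]] decoy [[ 5.158e+02 -2.000e-01]]
[-2.85197870e-04  2.03970309e-01  9.78976679e-01 -8.33219300e-04] 0.08576132003335382
[[ 0.4    0.867  0.296  0.153]
 [ 0.917 -0.378 -0.131  0.561]
 [-0.002  0.323 -0.946  0.373]
 [ 0.     0.     0.     1.   ]] [[294.   0. 323.]
 [  0. 294. 197.]
 [  0.   0.   1.]]
```

View pics/cc.png

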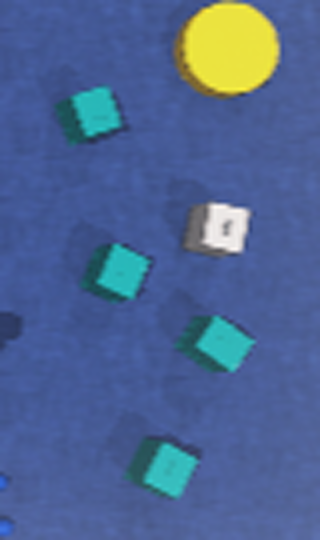

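Measured sizes match the given ones (module 56x41, copper 64x47, heat sink 49x42, enclosure 109x160). The white relay is in the crop at (227,228), with turquoise blocks around it. Moving to hover above the module.

Emit:
jog_arm:
  deltas: [0, 0, 21, 270, -161, -50, 1, 0, 0, 21, 270, -161, -50, 1, 0, 0, 21, 270, -161, -50, 1, 0, 0, 21, 270, -161, -50, 1, 0, 0, 21, 270, -161, -50, 1, 0, 0, 21, 270, -161, -50, 1, 0, 0, 21, 270, -161, -50, 1, 0, 0, 21, 270, -161, -50, 1, 0, 0, 21, 270, -161, -50, 1, 0, 0, 21, 270, -161, -50, 1, 0, 0, 21, 270, -161, -50, 1, 0, 0, 21, 270, -161, -50, 1]
  grip_force: 50

```text
clock: 1.3
position: [0.4987, 0.3671, 0.1684]
ee_rot: [0.0, 0.021, 1.0, 0.0]
contact_force: [-0.3, 0.3, -0.5]
width: 0.0854
gripper_force: 0.0
```

```bash
python3 - <<'E'
from h import *
snap('wrist','w1'); s=manip.get_state(); print(s['position'],s['contact_force'],s['clock'])
h=lambda P:px('w1',P)
print(h([[500,366,16]]), h([[500+x,366+y,16] for x in(-28,28) for y in (-20,20)]))
E
```

```text
[0.49882014 0.36694228 0.1683378 ] [-0.45874374  0.21017391 -0.03568032] 1.35
[[321.8 178.3]] [[301.7 153.5]
 [339.6 151.9]
 [305.1 203.2]
 [340.8 201.8]]
```

View pics/w1.png

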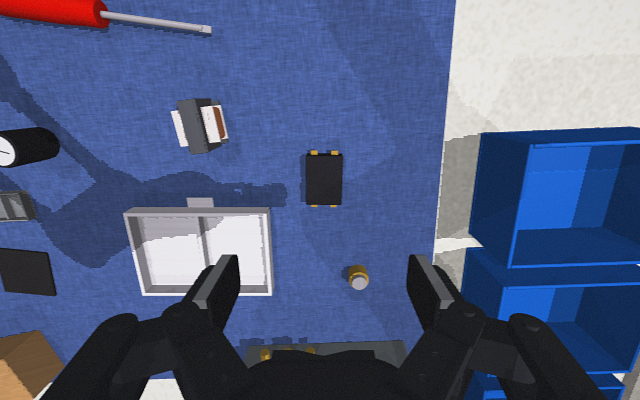

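The wrist view agrees to within 3 mm: module at (324.5,179.5) against a predicted (322,178), and square to the tool. Next: descend, grip and lift.

Emit:
jog_arm:
  deltas: [0, 0, 0, 1, 1, -50, 1, 0, 0, 0, 1, 1, -95, 1, 0, 0, 0, 1, 1, -130, 1, 0, 0, 0, 1, 1, -148, 1, 0, 0, 0, 1, 1, -156, 1, 0, 0, 0, 1, 1, -156, 1, 0, 0, 0, 1, 1, -156, 0, 0, 0, 0, 1, 1, -156, 0, 0, 0, 0, 1, 1, -156, 0, 0, 0, 0, 1, 1, -156, 0, 0, 0, 0, 1, 1, -156, 0, 0, 0, 0, 1, 1, -156, 0, 0, 0, 0, 1, 1, -156, 0, 0, 0, 0, 1, 1, -156, 0]

```text
clock: 2.75
position: [0.5006, 0.3672, 0.0119]
ee_rot: [-0.0, 0.022, 1.0, 0.0]
contact_force: [0.2, 0.1, 0.7]
width: 0.0002
gripper_force: 0.0
```

Width is 0, so the grasp missed. Raise and look.

Emit:
jog_arm:
  deltas: [0, 0, 0, 0, 0, 50, 0, 0, 0, 0, 0, 0, 100, 0, 0, 0, 0, 0, 0, 150, 0, 0, 0, 0, 0, 0, 150, 0, 0, 0, 0, 0, 0, 150, 1, 0, 0, 0, 0, 0, 150, 1, 0, 0, 0, 0, 0, 150, 1]

```text
clock: 3.45
position: [0.4995, 0.3665, 0.1598]
ee_rot: [-0.002, 0.022, 1.0, -0.001]
contact_force: [-0.7, -0.3, -0.1]
width: 0.0434
gripper_force: 0.0
```

```bash
python3 - <<'E'
from h import *
a=snap('wrist','w2'); b=snap('top','t2'); s=manip.get_state(); print(s['position'],s['width'])
b=cv2.resize(b[150:270,150:280],None,fx=3,fy=3,interpolation=cv2.INTER_CUBIC)
m=np.zeros((400,800,3),np.uint8); m[:,:400]=a[:,160:560]; m[:360,405:795]=b; cv2.imwrite('pics/m2.png',m)
E
```

```text
[0.49987393 0.36674656 0.16015309] 0.057911559761138015
```

View pics/m2.png

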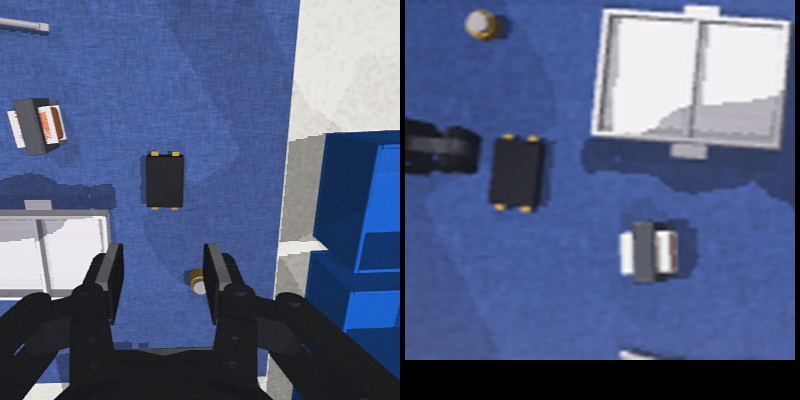

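The module hasn't moved at all, so I need to know whether the fingers were really there and whether this is a real 16 mm block. Checking the TCP projection and the side view.

```bash
python3 - <<'E'
from h import *
snap('side','s3')
print('TCP px top',px('t2',[[500,367,160]]),'wrist',px('w2',[[500,367,160]]),'side',px('s3',[[500,367,160],[500,366,0],[500,366,16]]))
t=cv2.imread('pics/t2.png');s=cv2.imread('pics/s3.png')
m=np.zeros((300,800,3),np.uint8)
m[:,:395]=cv2.resize(t[150:250,90:222],(395,300),interpolation=cv2.INTER_CUBIC)
m[:,405:]=cv2.resize(s[110:210,220:352],(395,300),interpolation=cv2.INTER_CUBIC)
cv2.imwrite('pics/m3.png',m)
E
```

```text
TCP px top [[161.4 201.3]] wrist [[323.5 244.9]] side [[271.2 121.4]
 [275.6 165.3]
 [275.2 161.2]]
```

View pics/m3.png

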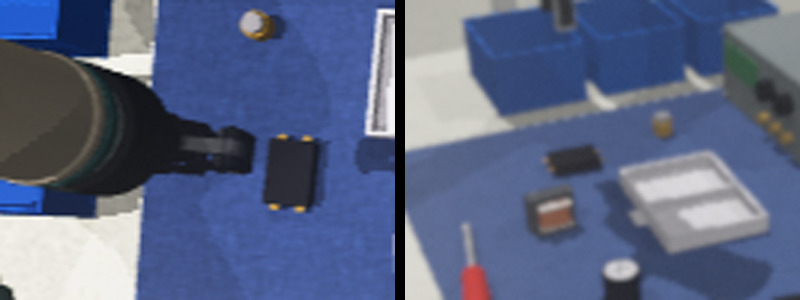

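Both cameras put the gripper above the block, and the block looks real. I'll retry in stages: go down open, take a picture, then close.

Emit:
jog_arm:
  deltas: [0, 0, 0, 0, 0, -50, 1, 0, 0, 0, 0, 0, -95, 1, 0, 0, 0, 0, 0, -130, 1, 0, 0, 0, 0, 0, -146, 1, 0, 0, 0, 0, 0, -150, 1, 0, 0, 0, 0, 0, -150, 1, 0, 0, 0, 0, 0, -150, 1]

```text
clock: 4.3
position: [0.5016, 0.3678, 0.013]
ee_rot: [0.001, 0.022, 1.0, 0.001]
contact_force: [0.6, -0.9, 1.1]
width: 0.0856
gripper_force: 0.0
```

```bash
python3 - <<'E'
from h import *
for n in('w1','w2'):
    g=cv2.imread(f'pics/{n}.png')[130:225,290:360]; m=(g.max(2)<60).astype('uint8'); k=max(cv2.findContours(m,0,2)[0],key=cv2.contourArea); r=cv2.minAreaRect(k); print(n,r)
    # black body: predicted centre for w tool pose
    c=np.array(r[0])+[290,130]; print(w(n,[c],.016))
a=snap('wrist','w4'); s3=snap('side','s4'); s=manip.get_state(); print(s['position'],s['width'])
m=np.zeros((400,800,3),np.uint8); m[:,:400]=a[:,120:520]; m[:390,405:795]=cv2.resize(s3[110:210,220:320],(390,390),interpolation=cv2.INTER_CUBIC); cv2.imwrite('pics/m4.png',m)
E
```

```text
w1 ((34.0, 48.5), (51.0, 36.0), 90.0)
[[500.3 368.4]]
w2 ((34.5, 50.0), (52.0, 37.0), 90.0)
[[500. 368.]]
[0.50167147 0.36781802 0.01343318] 0.08521358390948884
```

View pics/m4.png

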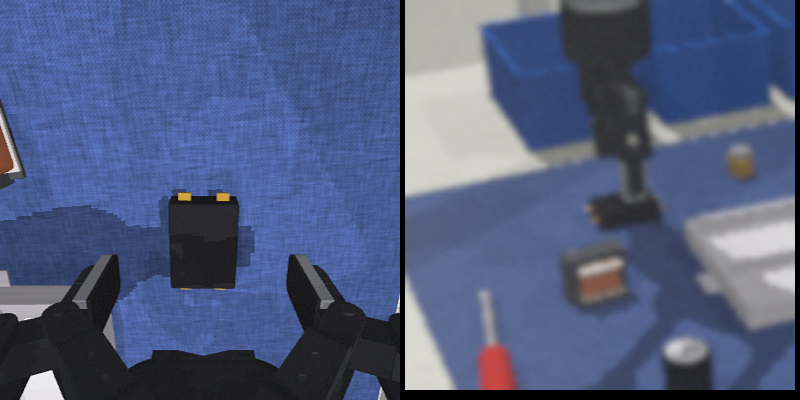

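The fingers straddle the module correctly (module at crop (204,243), pads at u=110 and 300). Now I close in small stages.

Emit:
jog_arm:
  deltas: [0, 0, 0, 0, 0, 0, 0.4, 0, 0, 0, 0, 0, 0, 0.4, 0, 0, 0, 0, 0, 0, 0.4, 0, 0, 0, 0, 0, 0, 0.4, 0, 0, 0, 0, 0, 0, 0.4, 0, 0, 0, 0, 0, 0, 0.4]
  grip_force: 40

```text
clock: 5.0
position: [0.5006, 0.3672, 0.0119]
ee_rot: [-0.0, 0.022, 1.0, 0.0]
contact_force: [-0.3, 0.1, 0.2]
width: 0.034
gripper_force: 0.0
```

```bash
python3 - <<'E'
from h import *
a=snap('wrist','w5'); s=manip.get_state(); print(s['position'],s['width'],s['gripper_force'],s['contact_force'])
cv2.imwrite('pics/m5.png',a[120:400,120:520])
E
```

```text
[0.5006276  0.36715614 0.01188021] 0.03421757657198641 0.0 [-0.12778133  0.0239575  -0.62067252]
```

View pics/m5.png

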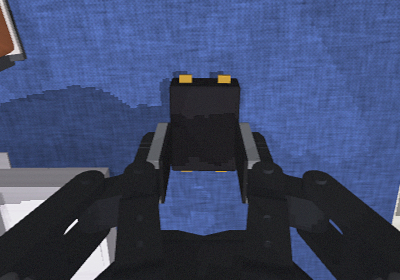

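The pads appear to hug the module at about 40 mm, while the width reads 34 mm and force 0. Close further and lift 30 mm to see what really happens.

Emit:
jog_arm:
  deltas: [0, 0, 0, 0, 0, 0, 0, 0, 0, 0, 0, 0, 0, 0, 0, 0, 0, 0, 0, 0, 0, 0, 0, 0, 0, 0, 0, 0, 0, 0, 0, 0, 0, 0, 0, 0, 0, 0, 0, 10, 0, 0, 0, 0, 0, 0, 30, 0, 0, 0, 0, 0, 0, 30, 0, 0, 0, 0, 0, 0, 30, 0]
  grip_force: 60

```text
invalid input
```

```bash
python3 - <<'E'
from h import *
a=snap('wrist','w6'); b=snap('side','s6'); s=manip.get_state(); print(s['position'],s['width'],s['gripper_force'],s['contact_force'])
m=np.zeros((280,800,3),np.uint8); m[:,:400]=a[120:,120:520]; m[:,405:685]=cv2.resize(b[120:190,240:310],(280,280),interpolation=cv2.INTER_CUBIC); cv2.imwrite('pics/m6.png',m)
E
```

```text
[0.50063892 0.36716851 0.01189417] 0.03405093892935169 0.0 [ 0.50177774  0.04505944 -0.42109092]
```

View pics/m6.png

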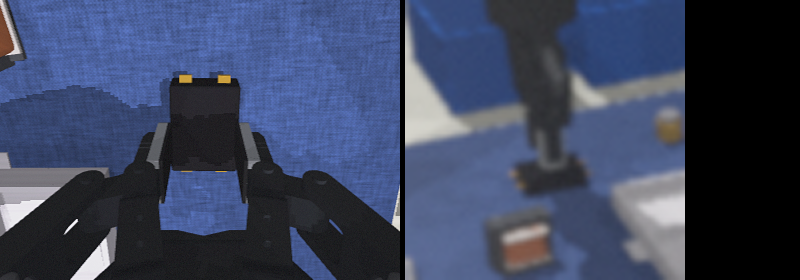

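Same state; that call was malformed and refused. I'll send it again, correctly.

Emit:
jog_arm:
  deltas: [0, 0, 0, 0, 0, 0, 0, 0, 0, 0, 0, 0, 0, 0, 0, 0, 0, 0, 0, 0, 0, 0, 0, 0, 0, 0, 0, 0, 0, 0, 0, 0, 0, 0, 0]
  grip_force: 60

```text
clock: 5.65
position: [0.5006, 0.3672, 0.0119]
ee_rot: [-0.0, 0.022, 1.0, 0.0]
contact_force: [-0.6, -1.0, -0.0]
width: -0.0004
gripper_force: 0.0
```

```bash
python3 - <<'E'
from h import *
a=snap('wrist','w7'); s=manip.get_state(); print(s['position'],s['width'],s['gripper_force'],s['contact_force'],s['effort'])
b=cv2.imread('pics/w6.png'); d=np.abs(a.astype(int)-b).max(2)>40; ys,xs=np.nonzero(d); print(d.sum(), xs.min() if len(xs) else 0, xs.max() if len(xs) else 0, ys.min() if len(xs) else 0, ys.max() if len(xs) else 0)
E
```

```text
[0.50064938 0.36721568 0.01196482] -4.5714661117614656e-05 0.0 [0.57447911 0.63486756 0.29097233] [-2.17688743e-03 -4.97458220e+01 -1.88969707e+01 -5.25853989e-05
  5.75683898e-04 -7.37896698e-06]
15984 0 630 32 399
```

View pics/w7.png

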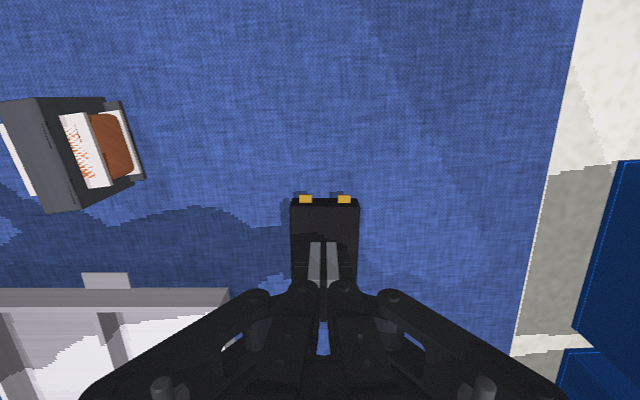

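The shut pads are visible on top of the module, so the fingertips are higher than the TCP numbers imply. Solving for the tip height from their pixels.

```bash
python3 - <<'E'
from h import *
print(imaging.calibration('wrist')['cam_to_world'].round(4)[:3,3], manip.get_state()['position'])
for z in (1,8,16,20,24,30): print(z,px('w7',[[489.5,367-8,z],[489.5,367+8,z],[511.5,367,z]]).tolist())
print('brass/near edge top',px('w7',[[472,348,16],[472,388,16],[472,368,0]]).tolist())
# arm link-plane check: camera height vs module apparent size
E
```

```text
[0.4176 0.3711 0.1679] [0.50064938 0.36721568 0.01196482]
1 [[308.6, 220.0], [334.5, 219.0], [323.2, 251.1]]
8 [[308.1, 224.7], [335.0, 223.6], [323.2, 256.7]]
16 [[307.4, 230.6], [335.5, 229.4], [323.2, 263.7]]
20 [[307.1, 233.7], [335.8, 232.5], [323.2, 267.4]]
24 [[306.7, 236.9], [336.1, 235.7], [323.2, 271.3]]
30 [[306.1, 242.1], [336.6, 240.9], [323.2, 277.5]]
brass/near edge top [[285.5, 202.5], [358.2, 199.4], [321.9, 192.0]]
```

By the pixels, the tips are at about z≈25–30 mm instead of 1 mm, so the tool is effectively shorter than stated. I'll probe down lightly on the module top to measure it.

Emit:
jog_arm:
  deltas: [0, 0, 0, 0, 0, -1, 0, 0, 0, 0, 0, 0, -2, 0, 0, 0, 0, 0, 0, -3, 0, 0, 0, 0, 0, 0, -3, 0, 0, 0, 0, 0, 0, -3, 0]

```text
clock: 6.2
position: [0.5006, 0.3671, 0.0089]
ee_rot: [-0.0, 0.022, 1.0, -0.0]
contact_force: [-0.6, 0.2, 0.6]
width: -0.0001
gripper_force: 0.0
```

Emit:
jog_arm:
  deltas: [0, 0, 0, 0, 0, -1, 0, 0, 0, 0, 0, 0, -2, 0, 0, 0, 0, 0, 0, -2, 0]

```text
clock: 6.5
position: [0.5005, 0.3671, 0.0068]
ee_rot: [-0.0, 0.022, 1.0, -0.0]
contact_force: [-1.4, 0.1, -0.8]
width: 0.0001
gripper_force: 0.0
```

Emit:
jog_arm:
  deltas: [0, 0, 0, 0, 0, -1, 0, 0, 0, 0, 0, 0, -2, 0, 0, 0, 0, 0, 0, -2, 0]

```text
clock: 6.8
position: [0.5005, 0.3671, 0.0047]
ee_rot: [-0.0, 0.022, 1.0, -0.0]
contact_force: [0.0, 0.5, 0.3]
width: 0.0
gripper_force: 0.0
```

Emit:
jog_arm:
  deltas: [0, 0, 0, 0, 0, -1, 0, 0, 0, 0, 0, 0, -2, 0, 0, 0, 0, 0, 0, -2, 0]

```text
clock: 7.1
position: [0.5006, 0.3672, 0.0028]
ee_rot: [-0.0, 0.022, 1.0, -0.0]
contact_force: [-0.5, 0.4, -1.1]
width: 0.0001
gripper_force: 0.0
```

Emit:
jog_arm:
  deltas: [0, 0, 0, 0, 0, -1, 0, 0, 0, 0, 0, 0, -2, 0, 0, 0, 0, 0, 0, -2, 0]

```text
clock: 7.4
position: [0.5007, 0.3672, 0.0026]
ee_rot: [0.0, 0.022, 1.0, 0.0]
contact_force: [-2.2, -1.6, 10.0]
width: 0.0003
gripper_force: 4.9
```

Emit:
jog_arm:
  deltas: [0, 0, 0, 0, 0, -1, 0, 0, 0, 0, 0, 0, -2, 0, 0, 0, 0, 0, 0, -2, 0]

```text
clock: 7.7
position: [0.5007, 0.3673, 0.0026]
ee_rot: [0.001, 0.022, 1.0, 0.0]
contact_force: [-5.9, -3.6, 21.2]
width: -0.0002
gripper_force: 10.3
```

Contact at TCP reading z=2.6 mm with the tips on the 16 mm top. The true shut-tip height is therefore the reading + 13.4 mm, and all tool heights shift by −24.5 mm. Open, go down properly, and grip.

Emit:
jog_arm:
  deltas: [0, 0, 0, 0, 0, 15, 0, 0, 0, 0, 0, 0, 30, 1, 0, 0, 0, 0, 0, 30, 1, 0, 0, 0, 0, 0, 30, 1, 0, 0, 0, 0, 0, 30, 1, 0, 0, 0, 0, 0, 30, 1, 0, 0, 0, 0, 0, 30, 1, 0, 0, 0, 0, 0, 30, 1, 0, 0, 0, 0, 1, 10, 1, 0, 0, 0, 0, 1, -5, 1, 0, 0, 0, 0, 1, -10, 1, 0, 0, 0, 0, 1, -10, 1, 0, 0, 0, 0, 1, -10, 1]

```text
clock: 9.0
position: [0.5011, 0.3684, -0.0107]
ee_rot: [0.0, 0.022, 1.0, 0.0]
contact_force: [0.6, 0.3, 1.1]
width: 0.0852
gripper_force: 0.0
```

Emit:
jog_arm:
  deltas: [0, 0, 0, 0, 0, 0, 0, 0, 0, 0, 0, 0, 0, 0, 0, 0, 0, 0, 0, 0, 0, 0, 0, 0, 0, 0, 0, 0, 0, 0, 0, 0, 0, 0, 0, 0, 0, 0, 0, 0, 0, 0, 0, 0, 0, 0, 0, 0, 0]
  grip_force: 50

```text
clock: 9.7
position: [0.5012, 0.3685, -0.0103]
ee_rot: [0.001, 0.022, 1.0, 0.0]
contact_force: [-0.2, -0.1, 5.0]
width: 0.0388
gripper_force: 52.2
```

The module is held (width 38.8 mm, 52 N). Carry it toward the board, stopping beyond it so the wrist camera sees the copper clear.

Emit:
jog_arm:
  deltas: [0, 0, 0, 0, 0, 20, 0, 0, 0, 0, 0, 0, 60, 0, 0, 0, 0, 0, 0, 110, 0, 0, 0, -6.5, 159, -548, 160, 0, 0, 0, -6.5, 159, -548, 160, 0, 0, 0, -6.5, 159, -548, 160, 0, 0, 0, -6.5, 159, -548, 160, 0, 0, 0, -6.5, 159, -548, 160, 0, 0, 0, -6.5, 159, -548, 160, 0, 0, 0, -6.5, 159, -548, 160, 0, 0, 0, -6.5, 159, -548, 160, 0, 0, 0, -6.5, 159, -548, 160, 0, 0, 0, -6.5, 159, -548, 160, 0, 0, 0, -6.5, 159, -548, 160, 0, 0, 0, -6.5, 159, -548, 160, 0, 0, 0, -6.5, 159, -548, 160, 0, 0, 0, -6.5, 159, -548, 160, 0, 0, 0, -6.5, 159, -548, 160, 0, 0, 0, -6.5, 159, -548, 160, 0]

```text
clock: 11.6
position: [0.6591, -0.1781, 0.1487]
ee_rot: [-0.001, 0.078, 0.997, 0.0]
contact_force: [-0.1, 0.3, -0.8]
width: 0.0387
gripper_force: 51.5
```

```bash
cat >> h.py <<'E'
def rect(f,mask,z):
    k=max(cv2.findContours(mask.astype('uint8'),0,cv2.CHAIN_APPROX_NONE)[0],key=cv2.contourArea)
    p=w(f,k.reshape(-1,2),z).astype('float32'); r=cv2.minAreaRect(p)
    b=cv2.boxPoints(r); return np.round(r[0],1),np.round(r[1],1),round(r[2],1)
E
python3 - <<'E'
from h import *
a=snap('wrist','w8'); s=manip.get_state(); print(s['position'],s['ee_rot'],s['width'],s['gripper_force'])
def orange(a): 
    h=cv2.cvtColor(a,cv2.COLOR_BGR2HSV); return (h[...,0]<18)&(h[...,1]>110)&(h[...,2]>90)
def green(a):
    h=cv2.cvtColor(a,cv2.COLOR_BGR2HSV); return cv2.morphologyEx(((h[...,0]>50)&(h[...,0]<82)&(h[...,1]>70)&(h[...,2]>40)|orange(a)).astype('uint8'),cv2.MORPH_OPEN,np.ones((3,3)))
print('w cu',rect('w8',orange(a),.020),'w gr',rect('w8',green(a),.020))
t=cv2.imread('pics/top0.png'); m=np.zeros((400,640),bool); m[145:205,365:440]=1
print('t cu',rect('top0',orange(t)&m,.020),'t gr',rect('top0',green(t)*m,.020))
E
```

```text
[ 0.65927434 -0.17818305  0.14889924] [-2.98103582e-04  7.79035309e-02  9.96960824e-01  2.55963183e-04] 0.0384961895582787 51.466065645217896
w cu (array([751.9, -62.8]), array([102.1, 100. ]), 11.5) w gr (array([ 598.2, -179.9]), array([120.6,  90.2]), 79.9)
t cu (array([ 595.4, -179.4]), array([46.3, 63.1]), 79.9) t gr (array([ 595. , -178.5]), array([119. ,  88.6]), 80.3)
```

```bash
python3 - <<'E'
from h import *
a=cv2.imread('pics/w8.png')
h=cv2.cvtColor(a,cv2.COLOR_BGR2HSV); o=(h[...,0]<18)&(h[...,1]>110)&(h[...,2]>90)
u,v=px('w8',[[597,-179,20]])[0].astype(int); print(u,v); m=np.zeros(o.shape,bool); m[max(v-60,0):v+60,max(u-60,0):u+60]=1
print(rect('w8',o&m,.020))
t=cv2.imread('pics/w1.png'); d=t.max(2)<60; m=np.zeros(o.shape,bool); m[140:218,290:360]=1
print('module w1',rect('w1',d&m,.016))
E
```

```text
311 120
(array([ 598.2, -180. ]), array([46.3, 63.8]), 79.9)
module w1 (array([501.2, 367.9]), array([38.6, 57.7]), 86.8)
```

Copper from the wrist: (598.2,−180.0), −10.1°, 46x64. From the top: (595.4,−179.4). I take (598,−179.5), −10°. Place the module.

Emit:
jog_arm:
  deltas: [0, 0, -1.2, -62, 0, -20, 0, 0, 0, -1.2, -62, 0, -60, 0, 0, 0, -1.2, -62, 0, -100, 0, 0, 0, -1.2, -62, 0, -110, 0, 0, 0, -1.2, -62, 0, -120, 0, 0, 0, -1.2, -62, 0, -128, 0, 0, 0, -1.2, -62, 0, -132, 0, 0, 0, -1.2, -62, 0, -136, 0, 0, 0, -1.2, -62, 0, -138, 0, 0, 0, -1.2, -62, 0, -139, 0, 0, 0, -1.2, -62, 0, -139, 0, 0, 0, -1.2, -62, 0, -139, 0]

```text
clock: 12.85
position: [0.5978, -0.1799, 0.0102]
ee_rot: [0.0, 0.089, 0.996, -0.0]
contact_force: [0.6, 0.5, -0.7]
width: 0.0388
gripper_force: 51.4
```

Emit:
jog_arm:
  deltas: [0, 0, 0, 0, 0, -1, 0, 0, 0, 0, 0, 0, -1, 0, 0, 0, 0, 0, 0, -1, 0.62, 0, 0, 0, 0, 0, -1, 0.62, 0, 0, 0, 0, 0, -1, 0.62, 0, 0, 0, 0, 0, -1, 0.62, 0, 0, 0, 0, 0, 10, 0.62, 0, 0, 0, 0, 0, 30, 0.62, 0, 0, 0, 0, 0, 70, 0.62, 0, 0, 0, 31, 0, 110, 1, 0, 0, 0, 62, 0, 139, 1, 0, 0, 0, 62, 0, 139, 1, 0, 0, 0, 62, 0, 139, 1, 0, 0, 0, 62, 0, 139, 1]

```text
clock: 14.25
position: [0.6576, -0.1793, 0.1476]
ee_rot: [-0.002, 0.089, 0.996, 0.0]
contact_force: [0.0, -0.2, 0.0]
width: 0.0855
gripper_force: 0.0
```

```bash
python3 - <<'E'
from h import *
a=snap('wrist','w9'); s=manip.get_state(); print(s['position'],s['width'])
u,v=px('w9',[[598,-180,36]])[0].astype(int); print(u,v)
R=np.zeros(a.shape[:2],bool); R[max(v-60,0):v+60,u-50:u+50]=1
h=cv2.cvtColor(a,cv2.COLOR_BGR2HSV); o=(h[...,0]<18)&(h[...,1]>110)&(h[...,2]>90)&R
print('cu',rect('w9',o,.020)); dk=cv2.morphologyEx(((a.max(2)<60)&R).astype('uint8'),cv2.MORPH_OPEN,np.ones((7,7)))
print('mod',rect('w9',dk,.036))
cv2.imwrite('pics/m9.png',cv2.resize(a[max(v-80,0):v+80,u-100:u+100],None,fx=3,fy=3,interpolation=cv2.INTER_CUBIC))
E
```

```text
[ 0.65749139 -0.17932203  0.14729856] 0.08534823481203613
309 125
cu (array([ 598.3, -180. ]), array([46.3, 63.3]), 80.0)
mod (array([ 599.9, -180. ]), array([38.6, 54.2]), 79.7)
```

View pics/m9.png

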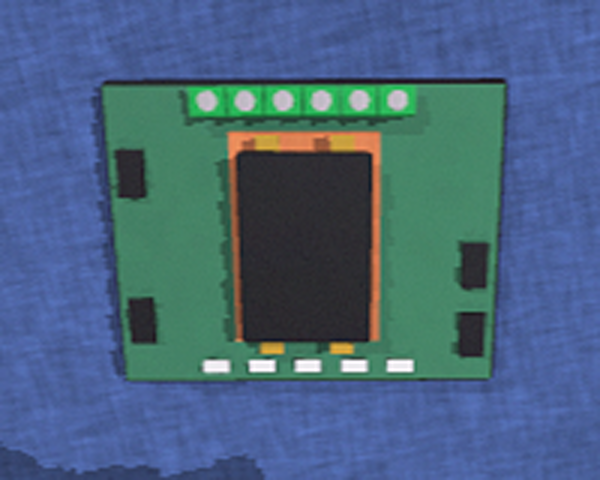

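The module sits square inside the copper (module centre (303,247) in the crop, copper about (304,235), its height shifts it slightly), at −10.3° against −10.0°. Next, hover over the heat sink and measure it.

Emit:
jog_arm:
  deltas: [0, 0, 21.2, -201, 105, 0, 1, 0, 0, 21.2, -201, 105, 0, 1, 0, 0, 21.2, -201, 105, 0, 1, 0, 0, 21.2, -201, 105, 0, 1, 0, 0, 21.2, -201, 105, 0, 1, 0, 0, 21.2, -201, 105, 0, 1, 0, 0, 21.2, -201, 105, 0, 1, 0, 0, 21.2, -201, 105, 0, 1, 0, 0, 21.2, -201, 105, 0, 1]

```text
clock: 15.2
position: [0.4596, -0.0754, 0.1487]
ee_rot: [0.0, -0.095, 0.995, 0.0]
contact_force: [0.8, 0.5, 0.0]
width: 0.0853
gripper_force: 0.0
```

```bash
python3 - <<'E'
from h import *
def bright(a):
    h=cv2.cvtColor(a,cv2.COLOR_BGR2HSV); return cv2.morphologyEx((h[...,1]<60).astype('uint8'),cv2.MORPH_CLOSE,np.ones((3,3)))
a=snap('wrist','w10'); s=manip.get_state(); print(s['position'],s['ee_rot'])
u,v=px('w10',[[459,-75,28]])[0].astype(int); print(u,v)
R=np.zeros(a.shape[:2],bool); R[v-50:v+50,u-50:u+50]=1
print(rect('w10',bright(a)*R,.028))
t=cv2.imread('pics/top0.png'); R=np.zeros(t.shape[:2],bool); R[212:245,345:375]=1
print(rect('top0',bright(t)*R,.028))
E
```

```text
[ 0.45954599 -0.07539027  0.14863961] [-5.60696897e-05 -9.52690345e-02  9.95451558e-01  5.44125276e-05]
323 185
(array([459.3, -75.9]), array([55.4, 40.5]), 12.0)
(array([458.6, -74.1]), array([49.1, 42.3]), 12.0)
```

Heat sink, corrected for its visible near face: about (462,−75.3), 12°. Descend and grip.

Emit:
jog_arm:
  deltas: [0, 0, 1, 3, 0, -50, 1, 0, 0, 1, 3, 0, -95, 1, 0, 0, 1, 3, 0, -130, 1, 0, 0, 1, 3, 0, -148, 1, 0, 0, 1, 3, 0, -157, 1, 0, 0, 1, 3, 0, -157, 1, 0, 0, 1, 3, 0, -157, 1, 0, 0, 1, 3, 0, -157, 0, 0, 0, 1, 3, 0, -157, 0, 0, 0, 1, 3, 0, -157, 0, 0, 0, 1, 3, 0, -157, 0, 0, 0, 1, 3, 0, -157, 0, 0, 0, 1, 3, 0, -157, 0, 0, 0, 1, 3, 0, -157, 0, 0, 0, 1, 3, 0, -157, 0]
  grip_force: 40

```text
clock: 16.75
position: [0.4622, -0.075, -0.0072]
ee_rot: [0.001, -0.104, 0.995, -0.0]
contact_force: [-0.3, -0.6, 6.0]
width: 0.0392
gripper_force: 41.0
```

Emit:
jog_arm:
  deltas: [0, 0, 0, 0, 0, 15, 0, 0, 0, 0, 0, 0, 60, 0, 0, 0, -8, 0, 0, 105, 0, 0, 0, -16, 40, -30, 120, 0, 0, 0, -22.2, 80, -60, 120, 0, 0, 0, -22.2, 115, -90, 120, 0, 0, 0, -22.2, 137, -105, 115, 0, 0, 0, -22.2, 137, -105, 100, 0, 0, 0, -22.2, 137, -105, 80, 0, 0, 0, -22.2, 137, -105, 60, 0, 0, 0, -22.2, 137, -105, 50, 0, 0, 0, -22.2, 137, -105, 44, 0, 0, 0, -22.2, 137, -105, 40, 0, 0, 0, -22.2, 137, -105, 38, 0, 0, 0, -22.2, 137, -105, 37, 0, 0, 0, -22.2, 137, -105, 37, 0, 0, 0, -22.2, 137, -105, 37, 0]

```text
clock: 18.45
position: [0.599, -0.1799, 0.0295]
ee_rot: [0.0, 0.089, 0.996, -0.0]
contact_force: [-0.0, -0.8, -0.8]
width: 0.0392
gripper_force: 40.8
```

Emit:
jog_arm:
  deltas: [0, 0, 0, 0, 0, -1, 0, 0, 0, 0, 0, 0, -1, 0, 0, 0, 0, 0, 0, -1, 0.65, 0, 0, 0, 0, 0, -1, 0.65, 0, 0, 0, 0, 0, -1, 0.65, 0, 0, 0, 0, 0, -1, 0.65, 0, 0, 0, 0, 0, 10, 0.65, 0, 0, 0, 0, 0, 30, 0.65, 0, 0, 0, 0, 0, 70, 0.65, 0, 0, 0, 31, 0, 105, 1, 0, 0, 0, 61, 0, 120, 1, 0, 0, 0, 61, 0, 120, 1, 0, 0, 0, 61, 0, 120, 1, 0, 0, 0, 61, 0, 120, 1]

```text
clock: 19.85
position: [0.658, -0.1794, 0.148]
ee_rot: [-0.001, 0.089, 0.996, 0.0]
contact_force: [0.8, 0.6, 0.2]
width: 0.0853
gripper_force: 0.0
```

```bash
python3 - <<'E'
from h import *
a=snap('wrist','w11'); s=manip.get_state(); print(s['position'],s['width'])
h=cv2.cvtColor(a,cv2.COLOR_BGR2HSV)
u,v=px('w11',[[599,-180,64]])[0].astype(int); print(u,v)
R=np.zeros(a.shape[:2],bool); R[max(v-45,0):v+45,u-40:u+40]=1
br=cv2.morphologyEx(((h[...,1]<60)&(h[...,2]>90)&R).astype('uint8'),cv2.MORPH_CLOSE,np.ones((5,5)));br=cv2.morphologyEx(br,cv2.MORPH_OPEN,np.ones((9,9)))
print('hs',rect('w11',br,.064))
cv2.imwrite('pics/m11.png',cv2.resize(a[max(v-80,0):v+80,u-100:u+100],None,fx=3,fy=3,interpolation=cv2.INTER_CUBIC))
t=snap('top','t11'); h=cv2.cvtColor(t,cv2.COLOR_BGR2HSV)
u,v=px('t11',[[596,-180,64]])[0].astype(int); R=np.zeros(h.shape[:2],bool); R[v-16:v+16,u-12:u+12]=1
print('top hs',rect('t11',cv2.morphologyEx(((h[...,1]<50)&(h[...,2]>80)&R).astype('uint8'),cv2.MORPH_CLOSE,np.ones((3,3))),.064))
E
```

```text
[ 0.65789408 -0.17942775  0.147861  ] 0.08513455443820164
308 129
hs (array([ 601.8, -180.4]), array([40.6, 57. ]), 80.0)
top hs (array([ 597.4, -179. ]), array([76.8, 55.8]), 0.7)
```

```bash
python3 - <<'E'
from h import *
a=cv2.imread('pics/w11.png'); c,s=np.cos(np.radians(-10)),np.sin(np.radians(-10))
for off in (-12,0,12):
    out=[]
    for d in range(-44,46,2):
        u,v=px('w11',[[600+d*c-off*s,-180+d*s+off*c,64]])[0]; p=cv2.getRectSubPix(a,(3,3),(float(u),float(v))).reshape(-1,3).mean(0).astype(int); out.append(f"{d}:{p[0]},{p[1]},{p[2]}")
    print(off,' '.join(out))
E
```

```text
-12 -44:68,75,44 -42:130,176,104 -40:178,176,172 -38:137,174,117 -36:62,104,37 -34:73,93,46 -32:81,123,178 -30:66,110,175 -28:50,74,107 -26:189,183,184 -24:230,224,225 -22:225,219,221 -20:222,216,217 -18:220,214,215 -16:222,217,218 -14:220,214,216 -12:218,214,215 -10:215,210,211 -8:222,217,218 -6:222,216,218 -4:221,215,217 -2:224,218,220 0:223,218,220 2:219,214,215 4:215,209,211 6:213,207,209 8:212,206,208 10:213,207,209 12:208,202,203 14:209,203,205 16:210,205,206 18:211,206,207 20:211,206,207 22:205,203,208 24:109,145,136 26:123,145,109 28:229,225,228 30:193,199,179 32:97,110,63 34:125,77,61 36:145,90,69 38:160,98,76 40:165,101,78 42:164,101,77 44:169,103,79
0 -44:65,69,45 -42:85,168,43 -40:84,163,43 -38:82,163,41 -36:62,104,36 -34:86,109,55 -32:81,119,171 -30:85,132,222 -28:63,89,147 -26:187,181,182 -24:228,223,224 -22:224,219,220 -20:224,219,220 -18:225,220,221 -16:220,216,217 -14:224,219,220 -12:224,219,220 -10:226,222,223 -8:226,221,222 -6:227,223,224 -4:228,223,224 -2:231,226,227 0:231,226,227 2:230,225,226 4:230,225,226 6:229,224,225 8:229,224,225 10:227,222,223 12:227,222,22
[... 187 characters left out ...]
 40:158,97,75 42:153,93,73 44:157,96,74
12 -44:70,78,47 -42:92,177,46 -40:95,168,56 -38:88,167,48 -36:65,108,38 -34:74,94,48 -32:77,132,181 -30:62,159,201 -28:48,108,136 -26:162,156,157 -24:215,208,210 -22:210,203,205 -20:208,202,203 -18:208,202,204 -16:204,199,200 -14:203,197,199 -12:204,198,200 -10:204,198,200 -8:206,201,203 -6:215,209,211 -4:218,212,214 -2:219,213,215 0:219,213,215 2:219,213,215 4:219,213,215 6:218,212,214 8:219,213,215 10:219,213,215 12:221,214,216 14:220,214,216 16:219,213,215 18:219,213,215 20:204,198,199 22:201,202,207 24:116,172,196 26:99,136,120 28:208,216,214 30:183,197,179 32:89,101,60 34:128,79,62 36:143,88,68 38:158,97,74 40:162,99,76 42:167,102,79 44:171,105,80
```

Heat-sink edges along its axis span 49.6 mm, centred at x≈598.5, so it lines up with the module to about 1 mm. Next, the capacitor, with the pad measured on the way.

Emit:
jog_arm:
  deltas: [0, 0, 10, -210, 243, 0, 1, 0, 0, 10, -210, 243, 0, 1, 0, 0, 10, -210, 243, 0, 1, 0, 0, 10, -210, 243, 0, 1, 0, 0, 10, -210, 243, 0, 1, 0, 0, 10, -210, 243, 0, 1, 0, 0, 10, -210, 243, 0, 1, 0, 0, 10, -210, 243, 0, 1, 0, 0, 10, -210, 243, 0, 1, 0, 0, 10, -210, 243, 0, 1]

```text
clock: 20.95
position: [0.4505, 0.0624, 0.1489]
ee_rot: [0.0, 0.002, 1.0, -0.0]
contact_force: [-0.4, -0.0, 0.3]
width: 0.0855
gripper_force: 0.0
```

```bash
python3 - <<'E'
from h import *
a=snap('wrist','w12'); s=manip.get_state(); print(s['position'],s['ee_rot'])
h=cv2.cvtColor(a,cv2.COLOR_BGR2HSV)
u,v=px('w12',[[450,63,48]])[0].astype(int); print(u,v)
R=np.zeros(a.shape[:2],bool); R[v-35:v+35,u-35:u+35]=1
br=cv2.morphologyEx(((h[...,1]<60)&(h[...,2]>110)&R).astype('uint8'),cv2.MORPH_CLOSE,np.ones((5,5)))
print('cap',rect('w12',br,.048))
# pad: dark in blue
u,v=px('w12',[[610,-16,4]])[0].astype(int); print('padpx',u,v)
t=cv2.imread('pics/top0.png'); R=np.zeros(t.shape[:2],bool); R[150:192,315:362]=1
print('pad top',rect('top0',(t.max(2)<75)&R,.004))
b=cv2.imread('pics/w9.png'); c,sn=np.cos(np.radians(-10)),np.sin(np.radians(-10)); o=[]
for d in range(-34,36,2):
    q=px('w9',[[599+d*c,-180+d*sn,36]])[0]; o.append(f"{d}:{cv2.getRectSubPix(b,(3,1),tuple(map(float,q))).max(axis=2).mean():.0f}")
print(' '.join(o))
E
```

```text
[0.45062534 0.06227769 0.14887796] [ 2.87839003e-04  2.65497279e-03  9.99996422e-01 -1.56838132e-04]
323 191
cap (array([450.7,  63.4]), array([29.5, 28.1]), 90.0)
padpx 260 303
pad top (array([607.6, -15.5]), array([62.7, 64.2]), 80.5)
-34:114 -32:173 -30:222 -28:228 -26:45 -24:50 -22:52 -20:51 -18:50 -16:48 -14:51 -12:49 -10:50 -8:48 -6:49 -4:48 -2:49 0:49 2:49 4:47 6:47 8:45 10:46 12:47 14:47 16:46 18:47 20:47 22:46 24:47 26:49 28:41 30:123 32:121 34:181
```

Module centre 600, heat sink 598.5: within 1.5 mm. Capacitor at (450.7,63.4); pad in the same frame at about (610.4,−15.8). Grip.

Emit:
jog_arm:
  deltas: [0, 0, 0, 0, 1, -50, 1, 0, 0, 0, 0, 1, -90, 1, 0, 0, 0, 0, 1, -120, 1, 0, 0, 0, 0, 1, -140, 1, 0, 0, 0, 0, 1, -149, 1, 0, 0, 0, 0, 1, -149, 1, 0, 0, 0, 0, 1, -149, 0, 0, 0, 0, 0, 1, -149, 0, 0, 0, 0, 0, 1, -149, 0, 0, 0, 0, 0, 1, -149, 0, 0, 0, 0, 0, 1, -149, 0, 0, 0, 0, 0, 1, -149, 0, 0, 0, 0, 0, 1, -149, 0, 0, 0, 0, 0, 1, -149, 0]
  grip_force: 35

```text
clock: 22.4
position: [0.4504, 0.0642, 0.0009]
ee_rot: [0.001, 0.002, 1.0, -0.0]
contact_force: [-1.0, -0.4, 6.7]
width: 0.0342
gripper_force: 34.5
```

Emit:
jog_arm:
  deltas: [0, 0, 0, 0, 0, 20, 0, 0, 0, 0, 0, 0, 60, 0, 0, 0, 0, 40, -20, 70, 0, 0, 0, 0, 80, -40, 70, 0, 0, 0, 0, 120, -60, 70, 0, 0, 0, 0, 150, -75, 65, 0, 0, 0, 0, 160, -80, 50, 0, 0, 0, 0, 160, -80, 35, 0, 0, 0, 0, 160, -80, 20, 0, 0, 0, 0, 160, -80, 12, 0, 0, 0, 0, 160, -80, 8, 0, 0, 0, 0, 160, -80, 6, 0, 0, 0, 0, 160, -80, 5, 0, 0, 0, 0, 160, -80, 5, 0, 0, 0, 0, 160, -80, 5, 0]

```text
clock: 23.9
position: [0.61, -0.0158, 0.0055]
ee_rot: [0.001, 0.002, 1.0, -0.0]
contact_force: [0.6, -0.4, -1.3]
width: 0.0342
gripper_force: 35.0
```

Emit:
jog_arm:
  deltas: [0, 0, 0, 0, 0, -0.5, 0, 0, 0, 0, 0, 0, -1, 0, 0, 0, 0, 0, 0, -1, 0]

```text
clock: 24.2
position: [0.61, -0.0158, 0.005]
ee_rot: [0.001, 0.002, 1.0, -0.0]
contact_force: [-1.2, 0.3, 5.5]
width: 0.034
gripper_force: 35.5
```

Emit:
jog_arm:
  deltas: [0, 0, 0, 0, 0, 0, 0.7, 0, 0, 0, 0, 0, 0, 0.7, 0, 0, 0, 0, 0, 0, 0.7, 0, 0, 0, 0, 0, 0, 0.7, 0, 0, 0, 0, 0, 20, 1, 0, 0, 0, 0, 0, 60, 1, 0, 0, 0, 0, 0, 105, 1, 0, 0, 0, 30, 0, 145, 1, 0, 0, 0, 60, 0, 145, 1, 0, 0, 0, 60, 0, 145, 1, 0, 0, 0, 60, 0, 145, 1, 0, 0, 0, 60, 0, 145, 1]

```text
clock: 25.4
position: [0.668, -0.0157, 0.1477]
ee_rot: [-0.002, 0.002, 1.0, 0.0]
contact_force: [-0.1, 0.3, 0.1]
width: 0.0855
gripper_force: 0.0
```

```bash
python3 - <<'E'
from h import *
a=snap('wrist','w13'); s=manip.get_state(); print(s['position'])
h=cv2.cvtColor(a,cv2.COLOR_BGR2HSV)
u,v=px('w13',[[610,-16,52]])[0].astype(int)
R=np.zeros(a.shape[:2],bool); R[max(v-35,0):v+35,u-35:u+35]=1
br=cv2.morphologyEx(((h[...,1]<60)&(h[...,2]>110)&R).astype('uint8'),cv2.MORPH_CLOSE,np.ones((5,5)))
print('cap',rect('w13',br,.052))
u,v=px('w13',[[610,-16,4]])[0].astype(int); print(u,v)
R=np.zeros(a.shape[:2],bool); R[max(v-60,0):v+60,u-60:u+60]=1
pd=((a.max(2)<75)&R).astype('uint8')|br
print('pad',rect('w13',cv2.morphologyEx(pd,cv2.MORPH_OPEN,np.ones((3,3))),.004))
cv2.imwrite('pics/m13.png',a[:200,u-120:u+120])
E
```

```text
[ 0.66802414 -0.01563343  0.1478115 ]
cap (array([610.5, -15.6]), array([29.4, 28.8]), 90.0)
322 123
pad (array([610.8, -15.7]), array([63.2, 63.8]), 80.7)
```

The capacitor stands centred on the pad, 0.3 mm off. Next, hover over the transformer with the grip turned across x.

Emit:
jog_arm:
  deltas: [0, 0, -87.5, -232, 262, 0, 1, 0, 0, -87.5, -232, 262, 0, 1, 0, 0, -87.5, -232, 262, 0, 1, 0, 0, -87.5, -232, 262, 0, 1, 0, 0, -87.5, -232, 262, 0, 1, 0, 0, -87.5, -232, 262, 0, 1, 0, 0, -87.5, -232, 262, 0, 1, 0, 0, -87.5, -232, 262, 0, 1, 0, 0, -87.5, -232, 262, 0, 1, 0, 0, -87.5, -232, 262, 0, 1, 0, 0, -87.5, -232, 262, 0, 1, 0, 0, -87.5, -232, 262, 0, 1, 0, 0, -87.5, -232, 262, 0, 1]

```text
clock: 26.75
position: [0.4369, 0.2459, 0.1487]
ee_rot: [-0.0, 0.693, 0.721, -0.0]
contact_force: [-1.0, -0.1, -1.3]
width: 0.0856
gripper_force: 0.0
```

```bash
python3 - <<'E'
from h import *
a=snap('wrist','w14'); s=manip.get_state(); print(s['position'],s['ee_rot'])
c=px('w14',[[438,246,42]])[0].astype(int); print(c)
cs=px('w14',[[438+x,246+y,42] for x,y in((-25,-9),(25,-9),(25,9),(-25,9))]); print(cs.tolist())
u,v=c; cv2.imwrite('pics/m14.png',cv2.resize(a[v-70:v+70,u-90:u+90],None,fx=4,fy=4,interpolation=cv2.INTER_CUBIC))
t=cv2.imread('pics/top0.png')
h=cv2.cvtColor(a,cv2.COLOR_BGR2HSV); R=np.zeros(a.shape[:2],bool); R[v-55:v+55,u-55:u+55]=1
for lim in (80,100,120):
    m=cv2.morphologyEx(((h[...,1]<90)&(h[...,2]<lim)&R).astype('uint8'),cv2.MORPH_OPEN,np.ones((3,3))); 
    print(lim,m.sum(),rect('w14',m,.042) if m.sum()>50 else '')
E
```

```text
[0.43712938 0.24589358 0.14875684] [-8.33190213e-05  6.92673501e-01  7.21251240e-01 -2.52378859e-04]
[324 190]
[[297.2, 198.1], [349.9, 200.2], [351.3, 181.9], [297.4, 179.8]]
80 168 (array([457.2, 262.3]), array([6.6, 9.6]), 3.0)
100 1188 (array([437.1, 255.1]), array([49.3, 33.9]), 5.0)
120 1205 (array([437.1, 254.8]), array([49.4, 33.9]), 5.7)
```

View pics/m14.png

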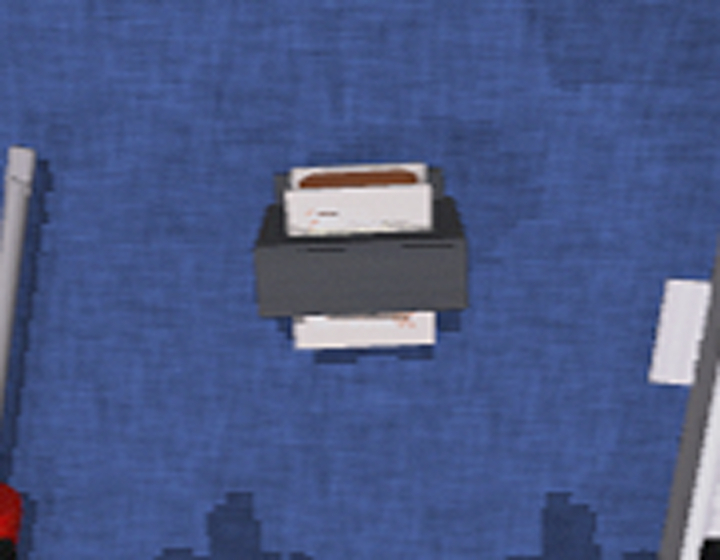

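The transformer core is seen square-on at crop (362,277), which gives (438.5,245.5), turned +4.8°. Descend and grip.

Emit:
jog_arm:
  deltas: [0, 0, 2.5, 1, -0.5, -50, 0.85, 0, 0, 2.5, 1, -0.5, -90, 0.85, 0, 0, 2.5, 1, -0.5, -120, 0.85, 0, 0, 2.5, 1, -0.5, -142, 0.85, 0, 0, 2.5, 1, -0.5, -151, 0.85, 0, 0, 2.5, 1, -0.5, -151, 0.85, 0, 0, 2.5, 1, -0.5, -151, 0, 0, 0, 2.5, 1, -0.5, -151, 0, 0, 0, 2.5, 1, -0.5, -151, 0, 0, 0, 2.5, 1, -0.5, -151, 0, 0, 0, 2.5, 1, -0.5, -151, 0, 0, 0, 2.5, 1, -0.5, -151, 0, 0, 0, 2.5, 1, -0.5, -151, 0]
  grip_force: 80

```text
clock: 28.1
position: [0.4397, 0.2461, -0.0005]
ee_rot: [0.001, 0.677, 0.736, 0.001]
contact_force: [-0.3, -0.4, 6.5]
width: 0.0486
gripper_force: 83.8
```

```bash
python3 - <<'E'
from h import *
t=cv2.imread('pics/t11.png'); h=cv2.cvtColor(t,cv2.COLOR_BGR2HSV); R=np.zeros(t.shape[:2],bool); R[145:206,205:290]=1
m=cv2.morphologyEx(((h[...,1]<60)&R).astype('uint8'),cv2.MORPH_OPEN,np.ones((7,7)))
m=cv2.morphologyEx(m,cv2.MORPH_CLOSE,np.ones((7,7)))
print(rect('t11',m,.020))
m=((h[...,1]<60)&R).astype('uint8'); print(rect('t11',m,.02))
E
```

```text
(array([581.7, 219.4]), array([163.6, 131.1]), 87.5)
(array([581.7, 219.4]), array([163.6, 131.1]), 87.5)
```

Held (48.6 mm, 84 N). Carry it to the left compartment centre (588.7, 257) at −2.4°.

Emit:
jog_arm:
  deltas: [0, 0, 0, 0, 0, 20, 0, 0, 0, 0, 0, 0, 55, 0, 0, 0, -4, 30, 4, 70, 0, 0, 0, -7.2, 70, 8, 70, 0, 0, 0, -7.2, 110, 11.5, 70, 0, 0, 0, -7.2, 140, 11.5, 70, 0, 0, 0, -7.2, 149.5, 11.5, 60, 0, 0, 0, -7.2, 149.5, 11.5, 45, 0, 0, 0, -7.2, 149.5, 11.5, 30, 0, 0, 0, -7.2, 149.5, 11.5, 20, 0, 0, 0, -7.2, 149.5, 11.5, 12, 0, 0, 0, -7.2, 149.5, 11.5, 8, 0, 0, 0, -7.2, 149.5, 11.5, 6, 0, 0, 0, -7.2, 149.5, 11.5, 6, 0, 0, 0, -7.2, 149.5, 11.5, 6, 0]

```text
clock: 29.6
position: [0.5886, 0.2574, 0.0046]
ee_rot: [0.0, 0.722, 0.692, 0.001]
contact_force: [1.0, 0.9, -2.5]
width: 0.0485
gripper_force: 83.9
```

Emit:
jog_arm:
  deltas: [0, 0, 0, 0, 0, -0.5, 0, 0, 0, 0, 0, 0, -1, 0, 0, 0, 0, 0, 0, -1, 0]

```text
clock: 29.9
position: [0.5885, 0.2573, 0.0035]
ee_rot: [0.0, 0.722, 0.692, 0.0]
contact_force: [-1.0, 0.1, -0.2]
width: 0.0488
gripper_force: 84.3
```

Emit:
jog_arm:
  deltas: [0, 0, 0, 0, 0, 0, 0.69, 0, 0, 0, 0, 0, 0, 0.69, 0, 0, 0, 0, 0, 0, 0.69, 0, 0, 0, 0, 0, 0, 0.69, 0, 0, 0, 0, 0, 20, 0.69, 0, 0, 0, 0, 0, 60, 0.69, 0, 0, 0, 0, 0, 105, 0.69, 0, 0, 0, 0, 0, 146, 0.69, 0, 0, 0, 0, 0, 146, 0.69]

```text
clock: 30.8
position: [0.5923, 0.2586, 0.1562]
ee_rot: [0.003, 0.722, 0.692, 0.006]
contact_force: [0.7, -0.0, 0.9]
width: 0.059
gripper_force: 0.0
```

Emit:
jog_arm:
  deltas: [0, 0, 0, -67, -655, 0, 0.7, 0, 0, 0, -67, -655, 0, 0.7, 0, 0, 0, -67, -655, 0, 0.7, 0, 0, 0, -67, -655, 0, 0.7, 0, 0, 0, -67, -655, 0, 0.7, 0, 0, 0, -67, -655, 0, 0.7, 0, 0, 0, -67, -655, 0, 0.7, 0, 0, 0, -67, -655, 0, 0.7, 0, 0, 0, -67, -655, 0, 0.7, 0, 0, 0, -67, -655, 0, 0.7, 0, 0, 0, -67, -655, 0, 0.7, 0, 0, 0, -67, -655, 0, 0.7, 0, 0, 0, -67, -655, 0, 0.7, 0, 0, 0, -67, -655, 0, 0.7, 0, 0, 0, -67, -655, 0, 0.7, 0, 0, 0, -67, -655, 0, 0.7, 0, 0, 0, -67, -655, 0, 0.7]

```text
clock: 32.5
position: [0.5213, -0.3957, 0.1488]
ee_rot: [-0.001, 0.721, 0.693, 0.0]
contact_force: [0.0, 0.9, -0.6]
width: 0.0596
gripper_force: 0.0
```

```bash
python3 - <<'E'
from h import *
a=snap('wrist','w15'); s=manip.get_state(); print(s['position'],s['ee_rot'],s['clock'],s['width'])
h=cv2.cvtColor(a,cv2.COLOR_BGR2HSV)
c=px('w15',[[522,-398,36]])[0].astype(int); print(c); u,v=c
R=np.zeros(a.shape[:2],bool); R[max(v-50,0):v+50,u-50:u+50]=1
for lo in (120,180,205,220):
    m=cv2.morphologyEx(((h[...,1]<60)&(h[...,2]>lo)&R).astype('uint8'),cv2.MORPH_OPEN,np.ones((3,3)));m=cv2.morphologyEx(m,cv2.MORPH_CLOSE,np.ones((7,7)))
    print(lo,m.sum(),rect('w15',m,.036) if m.sum()>50 else '')
q=((h[...,0]>78)&(h[...,0]<98)&(h[...,1]>90)).astype('uint8'); n,l,st,ce=cv2.connectedComponentsWithStats(q)
for i in range(1,n):
    if st[i,4]>150: print('turq',w('w15',[ce[i]],.036),st[i,4])
R=h[max(v-40,0):v+40:4,u-30:u+30:4,2]; print(R)
E
```

```text
[ 0.52146499 -0.39580177  0.14901344] [-3.08576736e-04  7.21322976e-01  6.92598731e-01  2.58591100e-04] 32.55 0.05966278122526375
[323 190]
120 885 (array([ 524.3, -394.6]), array([30.7, 28.5]), 78.4)
180 652 (array([ 523.3, -397.8]), array([23.1, 27.4]), 78.0)
205 626 (array([ 523.5, -397.8]), array([22.8, 26.5]), 78.3)
220 614 (array([ 523.7, -397.9]), array([22.6, 26.1]), 78.1)
turq [[ 591.1 -319. ]] 1155
turq [[ 495.5 -334. ]] 950
turq [[ 382.3 -360. ]] 1374
turq [[ 455.6 -391.7]] 958
[[170 108 118 113 174 173 154 138 154 169 159 144 152 158 153]
 [159 168 173 167 170 166 164 160 156 166 174 163 159 158 151]
 [155 159 168 159 152 155 161 168 157 143 146 138 132 161 156]
 [146 157 167 179 155 150 162 169 139 134 146 147 130 145 146]
 [152 169 158 166 143 136 155 134 132 134 147 151 131 153 147]
 [147 158 166 155 153 146 120  81  92 129 139 146 139 154 157]
 [148 145 149 151 157 126 136 136 136 136 137 138 142 143 147]
 [154 152 151 150 163 187 232 174 124 135 137 136 130 149 148]
 [153 148 150 148 160 228 234 233 234 233 234 233 185 152 150]
 [171 163 146 147 161 235 233 233 234 233 233 233 138 155 145]
 [152 163 156 161 174 234 233 155 144 152 232 233  91 164 157]
 [161 166 159 165 165 234 233 236 238 221 233 235  98 156 162]
 [150 154 160 156 174 235 233 233 234 233 233 236 138 153 163]
 [150 141 159 154 158 156 102 112 170 243 236 213 160 149 162]
 [161 153 150 160 170 170 158 174 167 148 168  99 158 157 171]
 [150 158 153 160 162 165 152 162 161 163 169 172 161 165 171]
 [149 153 153 157 161 161 162 156 153 158 154 157 161 163 155]
 [146 162 164 163 172 150 158 162 163 150 164 169 164 161 159]
 [159 157 153 161 160 153 153 162 165 168 153 149 149 156 153]
 [148 157 170 153 166 164 155 146 150 164 151 170 164 167 145]]
```

Relay at (523.5,−397.8), long axis −12°, top 27x23 mm. The nearest turquoise block is 68 mm away, so I use a narrower opening.

Emit:
jog_arm:
  deltas: [0, 0, -8, 2, 0, -10, 0.55, 0, 0, -9.7, 2, 0, -50, 0.55, 0, 0, -9.7, 2, 0, -90, 0.55, 0, 0, -9.7, 2, 0, -105, 0.55, 0, 0, -9.7, 2, 0, -125, 0.55, 0, 0, -9.7, 2, 0, -143, 0.55, 0, 0, -9.7, 2, 0, -153, 0.55, 0, 0, -9.7, 2, 0, -153, 0.55, 0, 0, -9.7, 2, 0, -153, 0.55, 0, 0, -9.7, 2, 0, -153, 0, 0, 0, -9.7, 2, 0, -153, 0, 0, 0, -9.7, 2, 0, -153, 0, 0, 0, -9.7, 2, 0, -153, 0, 0, 0, -9.7, 2, 0, -153, 0, 0, 0, -9.7, 2, 0, -153, 0]
  grip_force: 35

```text
clock: 34.05
position: [0.524, -0.3985, -0.0027]
ee_rot: [0.001, 0.778, 0.628, 0.0]
contact_force: [0.7, 0.1, 6.3]
width: 0.0276
gripper_force: 35.7
```

Emit:
jog_arm:
  deltas: [0, 0, 0, 0, 0, 20, 0, 0, 0, 0, 0, 0, 60, 0, 0, 0, 0, 0, 0, 105, 0, 0, 0, 9.7, 62, 577, 150, 0, 0, 0, 9.7, 62, 577, 150, 0, 0, 0, 9.7, 62, 577, 150, 0, 0, 0, 9.7, 62, 577, 150, 0, 0, 0, 9.7, 62, 577, 150, 0, 0, 0, 9.7, 62, 577, 150, 0, 0, 0, 9.7, 62, 577, 150, 0, 0, 0, 9.7, 62, 577, 150, 0, 0, 0, 9.7, 62, 577, 150, 0, 0, 0, 9.7, 62, 577, 150, 0, 0, 0, 9.7, 62, 577, 150, 0, 0, 0, 9.7, 62, 577, 150, 0, 0, 0, 9.7, 62, 577, 150, 0, 0, 0, 9.7, 62, 577, 150, 0, 0, 0, 9.7, 62, 577, 150, 0, 0, 0, 9.7, 62, 577, 150, 0, 0, 0, 9.7, 62, 577, 150, 0]

```text
clock: 36.05
position: [0.5851, 0.1779, 0.1458]
ee_rot: [0.0, 0.723, 0.691, -0.0]
contact_force: [0.0, -0.1, -0.3]
width: 0.027
gripper_force: 34.9
```

Emit:
jog_arm:
  deltas: [0, 0, 0, 0, 0, -45, 0, 0, 0, 0, 0, 0, -85, 0, 0, 0, 0, 0, 0, -110, 0, 0, 0, 0, 0, 0, -125, 0, 0, 0, 0, 0, 0, -135, 0, 0, 0, 0, 0, 0, -140, 0, 0, 0, 0, 0, 0, -143, 0, 0, 0, 0, 0, 0, -144.5, 0, 0, 0, 0, 0, 0, -144.5, 0, 0, 0, 0, 0, 0, -145, 0, 0, 0, 0, 0, 0, -145, 0]

```text
clock: 37.15
position: [0.5854, 0.1793, 0.0014]
ee_rot: [0.0, 0.722, 0.692, 0.0]
contact_force: [0.6, -0.1, 0.5]
width: 0.0277
gripper_force: 34.9
```

Emit:
jog_arm:
  deltas: [0, 0, 0, 0, 0, -0.5, 0, 0, 0, 0, 0, 0, -0.5, 0.5, 0, 0, 0, 0, 0, -0.5, 0.5, 0, 0, 0, 0, 0, -0.5, 0.5, 0, 0, 0, 0, 0, -0.5, 0.5, 0, 0, 0, 0, 0, 20, 0.5, 0, 0, 0, 0, 0, 60, 0.5, 0, 0, 0, 0, 0, 105, 0.5, 0, 0, 0, 0, -40, 150, 0.5, 0, 0, 0, 0, -90, 180, 0.5, 0, 0, 0, 0, -90, 180, 0.5, 0, 0, 0, 0, -90, 180, 0.5, 0, 0, 0, 0, -90, 180, 0.5]

```text
clock: 38.45
position: [0.5844, 0.0898, 0.1799]
ee_rot: [-0.001, 0.722, 0.692, -0.0]
contact_force: [0.2, -0.0, -0.9]
width: 0.0422
gripper_force: 0.0
```

```bash
python3 - <<'E'
from h import *
a=snap('wrist','w16'); t=snap('top','t16'); sd=snap('side','s16'); s=manip.get_state(); print(s['position'],s['clock'])
h=cv2.cvtColor(a,cv2.COLOR_BGR2HSV); z=.040
# relay top (z40) & trafo top (z46): brightness map
for n,P,zz in (('relay',(585,179),40),('trafo',(588,257),46)):
    u,v=px('w16',[[*P,zz]])[0].astype(int); print(n,u,v); print(h[max(v-32,0):v+33:4,max(u-32,0):u+33:4,2])
    if n=='trafo':
        R=np.zeros(h.shape[:2],bool); R[max(v-40,0):v+40,max(u-40,0):u+40]=1
        m=cv2.morphologyEx(((h[...,2]<110)&R).astype('uint8'),cv2.MORPH_OPEN,np.ones((3,3))); print(rect('w16',m,.046))
# bottle unchanged?
b0=cv2.imread('pics/top0.png')
print('bottle diff',np.abs(t[215:250,405:440].astype(int)-b0[215:250,405:440]).mean(), 'turq diff',np.abs(t[165:275,445:500].astype(int)-b0[165:275,445:500]).max(2).__gt__(60).sum())
hh=cv2.cvtColor(t,cv2.COLOR_BGR2HSV)
u,v=px('t16',[[596.5,-180,64]])[0].astype(int); print('hs px',u,v); print(hh[v-14:v+15:2,u-12:u+13:2,1])
E
```

```text
[0.58409725 0.0904778  0.17904291] 38.6
relay 319 90
[[238 237 237 214 180 178 184 183 239 238 238 238 239 237 236 236 183]
 [236 235 235 235 235 235 235 235 235 235 236 236 236 236 235 235 235]
 [236 235 235 236 235 236 235 236 235 236 234 235 230 236 235 235 235]
 [235 236 234 235 236 235 236 235 235 234 235 235 229 235 234 236 235]
 [236 236 236 235 235 236 237 229 236 234 236 236 230 234 234 235 235]
 [236 235 235 236 236 235 234 233 234 233 233 233 215 234 234 236 234]
 [236 236 236 236 236 231 232 233 232 233 233 233 214 233 232 235 233]
 [236 236 235 236 236 231 233 233 234 234 233 232 215 232 231 234 233]
 [236 236 235 236 236 233 232 202 149 152 236 233 218 232 230 233 236]
 [236 236 235 235 236 232 233 233 234 236 234 233 165 231 229 234 235]
 [236 236 234 236 235 231 233 233 233 232 234 233 164 233 236 236 237]
 [236 236 236 236 234 216 220 221 221 221 219 220 157 236 236 236 236]
 [236 236 236 237 236 217 183 183 183 181 189 183 174 236 236 236 236]
 [236 236 236 236 236 236 179 184 183 179 188 183 180 237 236 236 236]
 [236 236 236 236 236 236 179 186 183 179 186 182 179
[... 907 characters left out ...]
27  46  86  59 107  16  14 110  87 103]
 [101  92  23  14  18  15  37  13  65  69 113  47  23]
 [103  92  17  14  13  16  14  15  14  14  15  89 113]
 [ 71 104  13  16  13  10  13  18  17  12  15 111 113]
 [ 54  63  12  12  18  12  13  17  17  14  14 114 111]
 [ 78  27  14  15  18  16  12  13  20  16  18 114 114]
 [ 61  21  14  14  15  19  13  15  16  17  32 116 113]
 [ 84  17  15  10  14  16  17  16  13  19  90 114 114]
 [101   7  13   7   8   7  14   9   8  15 113 114 114]
 [ 92   8   8  11   6   8   9  13   6  16 116 116 119]
 [ 25  14  10  12   8   7   9  12  11  12 118 118 118]
 [ 81  60  21  13   9  14  17  12  11  22 116 114 116]
 [154 161 154 112  81  77  58  21  17 117 116 124 121]]
```

The relay and transformer are upright in their compartments. The bottle region changed, though, so I check whether that's shadow or motion.

```bash
python3 - <<'E'
from h import *
for n in('top0','t2','t11','t16'):
    t=cv2.imread(f'pics/{n}.png'); h=cv2.cvtColor(t,cv2.COLOR_BGR2HSV); r=h[215:250,405:445]
    m=((r[...,1]<45)&(r[...,2]>60)).astype('uint8'); ys,xs=np.nonzero(m); c=((r[...,1]<40)&(r[...,2]>205)); cy,cx=np.nonzero(c)
    print(n,m.sum(),xs.mean()+405,ys.mean()+215,'cap',c.sum(),(cx.mean()+405,cy.mean()+215) if c.sum() else '', 'bg',t[245:250,405:415].mean((0,1)).round(0))
E
```

```text
top0 250 421.864 233.716 cap 43 (np.float64(427.7674418604651), np.float64(233.27906976744185)) bg [145.  86.  66.]
t2 250 421.864 233.716 cap 48 (np.float64(427.7291666666667), np.float64(233.52083333333334)) bg [150.  88.  67.]
t11 671 422.24739195231 234.6795827123696 cap 0  bg [154. 174. 186.]
t16 245 421.865306122449 233.74285714285713 cap 0  bg [93. 55. 42.]
```

The bottle is at exactly the same place and only shadowed. Handing in.

```bash
python3 -c "
from rig import manip; print(manip.sign_off())"
```

```text
the job is handed in; nothing more can be done
None
```

I placed all five parts as asked and handed the job in at about 39 s: the heat sink is about 1.5 mm off the module's centre and the module about 1.7 mm off the copper's. At the last look the parts I checked stood upright and let go, and the bottle had not moved.

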